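# Load a sample jar into a push-latch bench incubator

### The arm

A 7-joint arm with a two-finger parallel gripper is mounted at the origin on the work surface. World frame = base frame: x ahead of the robot, y to its left, z up, the work surface at z = 0. Lengths are in m, angles in rad, forces in N, time in s.
With the tool pointing down it reaches from about 0.425 to 0.875 m from the base axis. Payload 4.7 kg.
Tool frame: the origin (TCP) lies midway between the tips of the shut fingers; the grasp point (between the pads) lies 19 mm behind it; z points along the fingers, x is the direction in which the jaws open and shut, and the axes are right-handed (so a half turn about z gives the same grasp; the last joint's range is limited). The gripper opens to 87 mm and grips with 3 to 60 N. Pads are 19 mm wide; open, the fingers measure 117 mm over their backs; the gripper's body (75 mm by 190 mm) begins 51 mm behind the grasp point.
Start: joints at [-1.258, 0.321, -0.07, 1.45, 0.023, 1.371, -0.057], TCP at [0.191, 0.621, 0.197] pointing down, gripper open.
Joint ranges: [-2.86, 2.86], [-0.3, 2.09], [-1.38, 1.24], [0.06, 2.45], [-1.56, 4.7], [0.09, 2.05], [-2.69, 2.69]. Speed limits (rad/s): [2.57, 2.57, 3.14, 3.14, 3.14, 3.14, 3.14].

### API

Orientations are given as a rotation vector (axis times angle).
In Python, from bench import get_state, eyes, ticket gives the robot as it stands.
- The arm moves only by the tool carry_out, never from a script. Its argument "motion" is a list of rows, each a list of 2 entries, a list of its own where there are three numbers: the shift along the world's x, y, z in m, then the turn about the world's z in rad. A call has 1 to 20 rows; each row is the pose to reach, as a shift and turn from the pose commanded when the call began; what a row does not reach only later rows make up. A row lasts 1/10 s, in which the tool goes at most 50 mm and 8.59 degrees, less where a joint would pass 70% of its speed; a pose out of reach is approached as far as the arm can. A call with a gripper value outside its range is refused whole. "grip" is the gripper command: -1 is fully open, 1 is shut, values between are in proportion, set as the call begins (left out, the last holds). The fingers move at their own pace and stop on an object; "squeeze" is the grip in N (left out, the last holds). Time passes only in rows, so rows that repeat a pose let the fingers close. It gives the time, the measured TCP pose, the force and the opening at its end, in the units of the state.
- get_state(): the state, without advancing time (a new reading comes with each control period).
- eyes.get_image(name): name is "scene" or "side" or "wrist"; returns a dict with "pixels" (400x640x3 uint8, blue, green, red), "mtx" (3x3 intrinsics, pixels), "dist_coeffs" ([k1, k2, p1, p2, k3] as OpenCV has them; the pictures are not rectified), "extrinsics" (4x4, takes a point from camera to world coordinates). Camera axes: x right, y down, z forward; pixel columns grow to the right and rows downward; lengths in m; the calibration is good to about 2 mm. A picture is of the moment at which its call begins. There is no depth.
- ticket.close_job(): hands the job in, once; it reports no verdict.
The state is a dict: "time": time; "joint_positions": joint angles; "qd": joint speeds; "joint_torque": joint torques, N m; "position": TCP position; "tool_rot": TCP orientation; "ft_force": force on the tool from outside, world axes, zero at the start; "torque": the same for the moment, N m; "grip_width": opening from 0.0 (shut) to 1.0 (fully open).
Only numpy, scipy, OpenCV 4.12 (cv2) and the standard library are available. Lean on these libraries where they do the work, as an engineer would, in place of code of your own. Each camera call takes 0.05 s, during which the arm holds its last target. There are 200 camera calls.

### The job

Open the bench incubator by pressing down on the ribbed pad of its large square push-to-release door until the catch lets go, and let the door swing fully open. Then take the short squat sample jar from the grey tray and stand it upright on the floor of the chamber under that door, lowering it to the floor before letting go. Leave the door open.

Things in the scene. Friction and masses are not known exactly. Their poses are not given: they have to be found in the camera images.
- press_pad (a point): Top centre of the dark ribbed pad (36 x 70 mm) on the large, nearly square ivory door (172 x 170 mm) in the top of the bench incubator, an ivory box 240 x 300 mm, deck 119 mm high. 126 mm above the bench when shut, 120 mm from the hinge, 52 mm from the free edge. Axes (door shut): x from the robot's side to the hinge, z up. The narrow screwed cover beside it is not the door.
- door (a joint): Door angle, rad: 0 shut, negative pressed in, positive swinging up about its far edge; fully open 1.75, just past upright, 170 mm above the deck. Pressing the pad takes 3 to 6 N; the catch has let go by 6 mm of travel, a solid stop comes at 7 mm. As the finger withdraws upward the door follows it with 2 to 3 N; once clear (150 mm up) it swings open in 2 s by its spring and stays.
- jar_mid (a point): Centre (half-way up) of the sample jar: upright glass cylinder with white cap, 42 mm in diameter, 58 mm high, about 0.1 kg, the shortest vessel on the grey tray, whose floor is 5 mm above the bench. It stands at one of four places about 110 mm apart; the other three vessels (32 to 64 mm in diameter, 85 to 105 mm high) are bystanders. z is its own axis.
- chamber_floor (a point): Centre of the floor of the chamber under the door, 50 mm above the bench. The chamber measures 130 mm along x and 160 mm along y and is open at the top once the door is open; its rim is 58 mm, the deck around it 69 mm above its floor. Axes: x away from the robot towards the hinge (85 mm from this point, where the open door stands), y along the hinge, z up.
There are look-alikes about, which are no part of the job. Leave any black, turquoise or yellow look-alike of the part that bears jar_mid alone.

How it is judged:
On the way, in this order (a step that is already met when the one before it is completed fails the run):
1. the door, released by pressing it in, has swung open (value of joint door above 1.4 rad), for 0.2 s.
2. the jar is lowered, still held, to within 15 mm of the chamber floor (x of jar_mid in the frame of chamber_floor between -0.055 and 0.055 m and y of jar_mid in the frame of chamber_floor between -0.07 and 0.07 m and z of jar_mid in the frame of chamber_floor below 0.044 m and contact force between the fingers and sample_jar above 0.5 N), for 0.05 s.
At the end, for the whole second after the job is handed in: The large door stands open (beyond 1.4 rad), and the squat sample jar stands upright (within 10 degrees) and still on the chamber floor (centre within 55 mm of the chamber's centre along x and 70 mm along y, and no more than 36 mm above the floor), let go (value of joint door above 1.4 rad and x of jar_mid in the frame of chamber_floor between -0.055 and 0.055 m and y of jar_mid in the frame of chamber_floor between -0.07 and 0.07 m and z of jar_mid in the frame of chamber_floor below 0.036 m and angle between jar_mid's own z axis and vertical below 0.17 rad and linear speed of sample_jar below 0.02 m/s); the robot touches nothing.
It also fails if it takes over 54 s, if anything falls off the work surface, if the arm or the gripper's body presses on something with over 40 N, if the wrist force passes 120 N, or if a joint passes its speed limit or range.

## Working session

There is one attempt and no reset: what is moved stays moved. The work goes in short steps, Python scripts to look and compute and a tool call to move; the robot and the scene stay as the last step left them, time stands still between calls to the robot, and variables do not carry over. Pictures are saved under pics/ and viewed, about 8 in all and at most 12, crops included, and the job is handed in when it is done.

Besides the shell and the picture viewer there is one more tool, called after "Emit:" by a JSON object that holds its "api" and its "payload", one argument or row to a line. carry_out: Moves the arm, as the interface text tells. Its arguments: {"type":"object","properties":{"motion":{"type":"array","items":{"type":"array"}},"grip":{"type":"number"},"squeeze":{"type":"number"}},"required":["motion"]}

```bash
mkdir -p pics; cat > h.py <<'E'
import cv2,numpy as np,json,pickle
from bench import get_state,eyes,ticket
def snap(name,tag):
    d=eyes.get_image(name); cv2.imwrite(f'pics/{tag}.png',np.array(d['pixels'])); pickle.dump({k:np.array(v) for k,v in d.items()},open(f'pics/{tag}.pkl','wb')); return d
def load(tag): return pickle.load(open(f'pics/{tag}.pkl','rb'))
def ray(d,uv):
    p=cv2.undistortPoints(np.array(uv,float).reshape(-1,1,2),d['mtx'],d['dist_coeffs'])[:,0]
    T=d['extrinsics']; v=np.c_[p,np.ones(len(p))]@T[:3,:3].T
    return T[:3,3],v
def onz(d,uv,z):
    o,v=ray(d,uv); return o+v*((z-o[2])/v[:,2])[:,None]
def proj(d,P):
    T=np.linalg.inv(d['extrinsics']); r=cv2.Rodrigues(T[:3,:3])[0]
    return cv2.projectPoints(np.array(P,float).reshape(-1,1,3),r,T[:3,3],d['mtx'],d['dist_coeffs'])[0][:,0]
E
python3 - <<'E'
from h import *
np.set_printoptions(precision=3,suppress=True)
for n in('scene','side','wrist'):
    d=snap(n,n+'0'); print(n,np.array(d['extrinsics']))
print(get_state())
E
```

```text
scene [[ 0.76   0.467 -0.452  0.985]
 [ 0.65  -0.528  0.547 -0.435]
 [ 0.017 -0.709 -0.705  0.725]
 [ 0.     0.     0.     1.   ]]
side [[-0.993 -0.072  0.094  0.495]
 [-0.118  0.685 -0.719  0.733]
 [-0.013 -0.725 -0.689  0.79 ]
 [ 0.     0.     0.     1.   ]]
wrist [[ 0.294  0.921  0.256  0.121]
 [ 0.956 -0.283 -0.081  0.642]
 [-0.002  0.268 -0.963  0.384]
 [ 0.     0.     0.     1.   ]]
{'time': 0.15, 'joint_positions': array([-1.258,  0.322, -0.07 ,  1.451,  0.023,  1.371, -0.057]), 'qd': array([-0.001, -0.003, -0.001, -0.003,  0.001,  0.001,  0.   ]), 'joint_torque': array([ -0.   , -49.179,  -0.405, -31.288,  -0.064,   0.04 ,   0.   ]), 'position': array([0.191, 0.621, 0.196]), 'tool_rot': array([ 2.527,  1.865, -0.002]), 'ft_force': array([0.04 , 0.573, 0.887]), 'torque': array([-0.053,  0.02 , -0.025]), 'grip_width': 0.9995981723226216}
```

View pics/scene0.png

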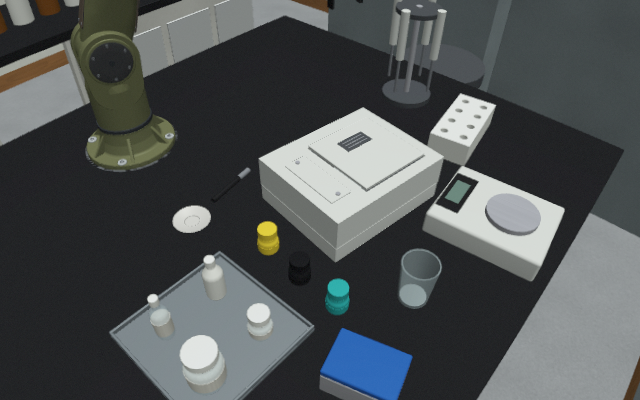

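View pics/side0.png

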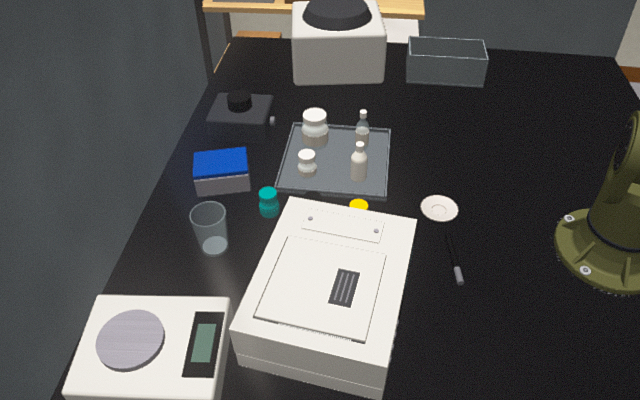

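```bash
python3 - <<'E'
from h import *
a=cv2.imread('pics/scene0.png')[95:215,250:450]; b=cv2.imread('pics/side0.png')[190:370,230:430]
c=cv2.imread('pics/scene0.png')[290:350,230:290]; e=cv2.imread('pics/side0.png')[140:190,280:340]
im=np.zeros((600,800,3),np.uint8)
im[:240,:400]=cv2.resize(a,None,fx=2,fy=2,interpolation=2); im[240:600,:400]=cv2.resize(b,None,fx=2,fy=2,interpolation=2)
im[:300,420:720]=cv2.resize(c,None,fx=5,fy=5,interpolation=2); im[310:560,420:720]=cv2.resize(e,None,fx=5,fy=5,interpolation=2)
cv2.imwrite('pics/crop.png',im)
np.set_printoptions(precision=4,suppress=True)
s,t=load('scene0'),load('side0')
print('pad',onz(s,[354,141],.126),onz(t,[344,288],.126))
print('jar cap top',onz(s,[259,311],.063),onz(t,[307,154],.063))
for n,d in(('scene0',s),('side0',t)):
    g=cv2.cvtColor(d['pixels'],6); x0,y0,x1,y1=(335,128,375,155) if n=='scene0' else (322,262,366,314)
    m=(g[y0:y1,x0:x1]<120).astype(np.uint8); k,l,st,ce=cv2.connectedComponentsWithStats(cv2.morphologyEx(m,3,np.ones((5,5))))
    i=1+st[1:,4].argmax(); cs=cv2.findContours((l==i).astype(np.uint8),0,1)[0]; r=cv2.minAreaRect(cs[0]); 
    q=onz(d,cv2.approxPolyDP(cs[0],5,True)[:,0]+[x0,y0],.126)
    print(n,ce[i]+[x0,y0],onz(d,ce[i]+[x0,y0],.126)); print(q)
E
```

```text
pad [[0.5214 0.241  0.126 ]] [[0.5221 0.2401 0.126 ]]
jar cap top [[ 0.6391 -0.1613  0.063 ]] [[ 0.6371 -0.164   0.063 ]]
scene0 [354.1204 141.1512] [[0.522  0.2407 0.126 ]]
[[0.5404 0.2726 0.126 ]
 [0.5096 0.2744 0.126 ]
 [0.5028 0.2101 0.126 ]
 [0.5332 0.2051 0.126 ]]
side0 [343.8639 287.8115] [[0.5223 0.2398 0.126 ]]
[[0.5333 0.2031 0.126 ]
 [0.5428 0.2691 0.126 ]
 [0.5102 0.273  0.126 ]
 [0.5006 0.2079 0.126 ]]
```

View pics/crop.png

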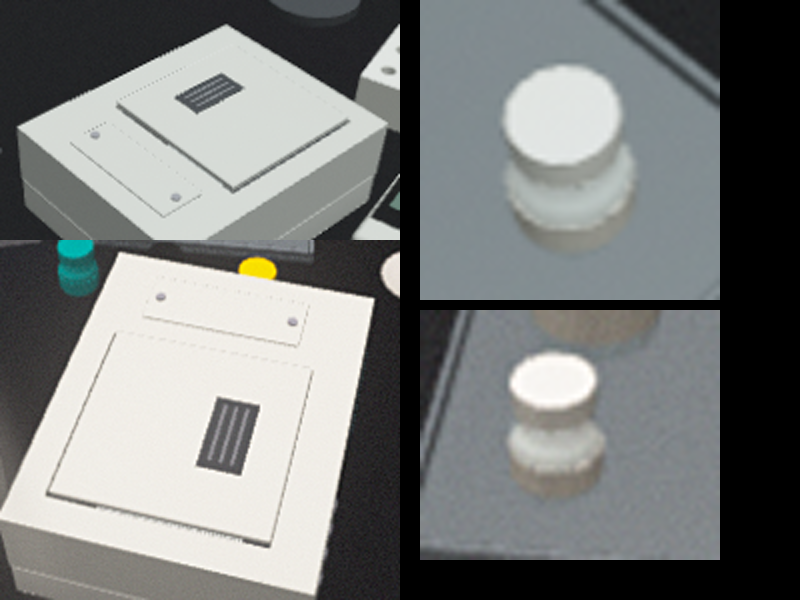

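```bash
python3 - <<'E'
from h import *
np.set_printoptions(precision=4,suppress=True)
s,t=load('scene0'),load('side0')
def tri(a,b):
    o1,v1=ray(s,a);o2,v2=ray(t,b);v1=v1[0];v2=v2[0]
    k=np.linalg.lstsq(np.c_[v1,-v2],o2-o1,rcond=None)[0];p,q=o1+k[0]*v1,o2+k[1]*v2
    return (p+q)/2,np.linalg.norm(p-q)
print('jar',onz(s,[258.4,313],.063),onz(t,[306.6,154],.063),tri([258.4,313],[306.6,154]))
print('big',tri([199.5,348],[314.5,117])); print('b1',tri([209,259],[360,145]));print('b2',tri([153,298],[363,113]))
print('tray scene',onz(s,[[111,333],[221,253],[314,328]],.01)); print('tray side',onz(t,[[278,192],[386,194],[391,128],[294,124]],.01))
# door corners from crop
print('door side',onz(t,np.array([[115,332],[312,370],[270,545],[48,495]])/2+[230,70],.122))
print('door scene',onz(s,np.array([[117,105],[233,188],[350,121]])/2+[250,95],.122))
print('deck scene',onz(s,np.array([[18,127],[226,25],[387,125]])/2+[250,95],.119))
print('deck side',onz(t,np.array([[120,253],[374,297],[2,517]])/2+[230,70],.119))
E
```

```text
jar [[ 0.6411 -0.1647  0.063 ]] [[ 0.638  -0.1639  0.063 ]] (array([ 0.6392, -0.1645,  0.0618]), np.float64(0.002455883358426262))
big (array([ 0.6327, -0.2758,  0.0865]), np.float64(0.002284261768414119))
b1 (array([ 0.5205, -0.1601,  0.1003]), np.float64(0.0007765205492852286))
b2 (array([ 0.5201, -0.2737,  0.1064]), np.float64(9.081655446359077e-05))
tray scene [[ 0.4532 -0.342   0.01  ]
 [ 0.4598 -0.0946  0.01  ]
 [ 0.7071 -0.1013  0.01  ]]
tray side [[ 0.6933 -0.0902  0.01  ]
 [ 0.4562 -0.1086  0.01  ]
 [ 0.4492 -0.356   0.01  ]
 [ 0.6972 -0.348   0.01  ]]
door side [[0.6289 0.137  0.122 ]
 [0.458  0.162  0.122 ]
 [0.4837 0.3314 0.122 ]
 [0.6529 0.3071 0.122 ]]
door scene [[0.4612 0.1637 0.122 ]
 [0.6289 0.1399 0.122 ]
 [0.6585 0.3049 0.122 ]]
deck scene [[0.4075 0.0719 0.119 ]
 [0.4516 0.3684 0.119 ]
 [0.6894 0.3291 0.119 ]]
deck side [[0.641  0.0347 0.119 ]
 [0.4045 0.0679 0.119 ]
 [0.684  0.3283 0.119 ]]
```

```bash
python3 - <<'E'
from h import *
np.set_printoptions(precision=3,suppress=True)
s=load('scene0')
print(onz(s,[[407,95],[456,158],[458,100],[493,105]],0),onz(s,[418,8],.25),proj(s,[.191,.621,.197]))
E
```

```text
[[0.402 0.669 0.   ]
 [0.656 0.499 0.   ]
 [0.528 0.749 0.   ]
 [0.617 0.798 0.   ]] [[0.385 0.685 0.25 ]] [[343.942  13.977]]
```

Emit:
{"api": "carry_out", "payload": {
  "motion": [
    [[0,-0.03,0],0],
    [[0,-0.07,0],0],
    [[0,-0.11,0],0],
    [[0.01,-0.15,0],0.03],
    [[0.035,-0.175,0],0.05],
    [[0.065,-0.195,0],0.07],
    [[0.1,-0.215,0],0.09],
    [[0.135,-0.24,0],0.11],
    [[0.17,-0.265,0],0.13],
    [[0.205,-0.29,0],0.154],
    [[0.24,-0.315,0],0.154],
    [[0.275,-0.34,0],0.154],
    [[0.305,-0.36,0],0.154],
    [[0.331,-0.38,0],0.154],
    [[0.331,-0.38,-0.02],0.154],
    [[0.331,-0.38,-0.04],0.154],
    [[0.331,-0.38,-0.05],0.154],
    [[0.331,-0.38,-0.05],0.154],
    [[0.331,-0.38,-0.05],0.154],
    [[0.331,-0.38,-0.05],0.154]
  ],
  "grip": 1,
  "squeeze": 10
}}

```text
time: 2.15
position: [0.5229, 0.2418, 0.1479]
tool_rot: [2.376, 2.055, 0.003]
ft_force: [0.4, -0.0, 0.3]
grip_width: 0.008
```

```bash
python3 - <<'E'
from h import *
np.set_printoptions(precision=4,suppress=True)
s=get_state(); print(s)
d=snap('wrist','wrist1'); P=[[.522,.2405,.126]]; print(proj(d,P))
E
```

```text
{'time': 2.15, 'joint_positions': array([-0.7652,  0.1931,  0.3243,  1.7192, -0.065 ,  1.2377,  1.0012]), 'qd': array([-0.0007, -0.0031,  0.0016, -0.001 ,  0.    , -0.001 ,  0.0009]), 'joint_torque': array([  0.0032, -38.5127,   2.0771, -29.7446,   0.0016,   0.0931,
        -0.0003]), 'position': array([0.5229, 0.2418, 0.1479]), 'tool_rot': array([2.3755, 2.0553, 0.0032]), 'ft_force': array([ 0.3517, -0.0097,  0.2715]), 'torque': array([ 0.0215, -0.0032,  0.012 ]), 'grip_width': 0.007935932710218477}
[[317.1843 218.6148]]
```

View pics/wrist1.png

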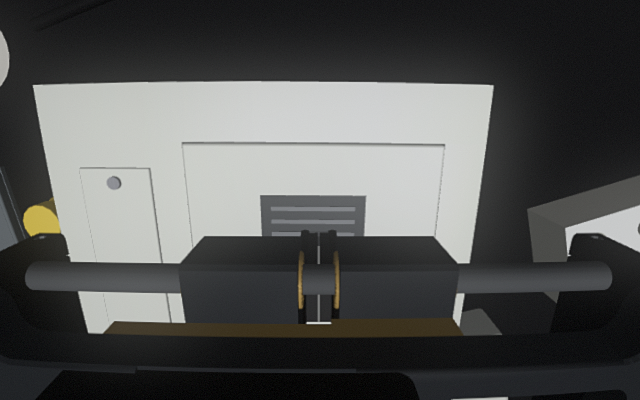

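Emit:
{"api": "carry_out", "payload": {
  "motion": [
    [[0,0,-0.01],0],
    [[0,0,-0.016],0],
    [[0,0,-0.02],0],
    [[0,0,-0.022],0],
    [[0,0,-0.024],0],
    [[0,0,-0.026],0],
    [[0,0,-0.027],0],
    [[0,0,-0.027],0]
  ]
}}

```text
time: 3.0
position: [0.5224, 0.2412, 0.1196]
tool_rot: [-2.376, -2.055, -0.0]
ft_force: [-0.4, 0.3, 0.6]
grip_width: 0.006
```

Emit:
{"api": "carry_out", "payload": {
  "motion": [
    [[0,0,-0.001],0],
    [[0,0,-0.002],0],
    [[0,0,-0.002],0]
  ]
}}

```text
time: 3.3
position: [0.5223, 0.2412, 0.1176]
tool_rot: [-2.376, -2.055, 0.0]
ft_force: [-0.2, 0.3, 0.3]
grip_width: 0.008
```

```bash
python3 - <<'E'
from h import *
a=snap('scene','scene2')['pixels'][60:210,250:450]; b=snap('side','side2')['pixels'][190:370,230:430]
im=np.zeros((600,800,3),np.uint8)
im[:300,:400]=cv2.resize(a,None,fx=2,fy=2,interpolation=2); im[:540,400:]=cv2.resize(b,None,fx=2,fy=3,interpolation=2)
cv2.imwrite('pics/c2.png',im)
for t in('scene2','side2'): print(proj(load(t),[get_state()['position']]))
E
```

```text
[[354.12963012 144.29676461]]
[[343.65599726 291.67499814]]
```

View pics/c2.png

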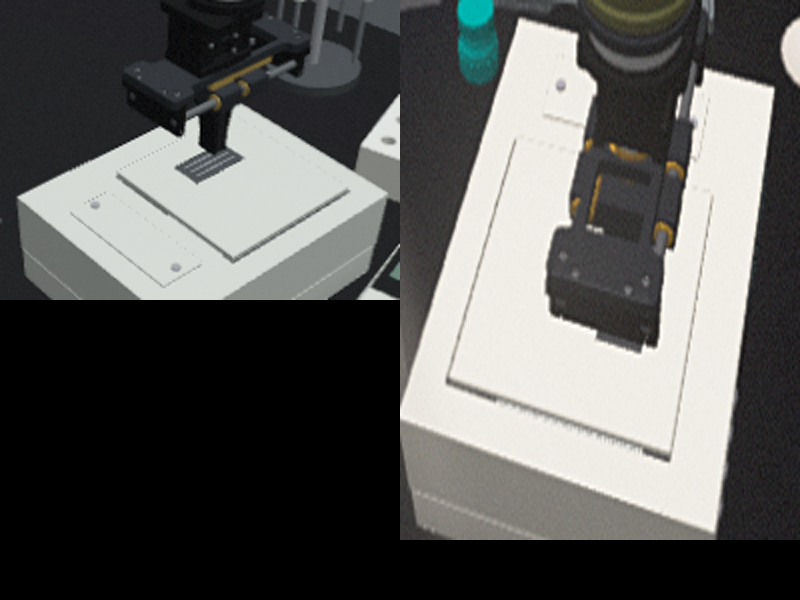

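Emit:
{"api": "carry_out", "payload": {
  "motion": [
    [[0,0,-0.001],0],
    [[0,0,-0.002],0],
    [[0,0,-0.003],0],
    [[0,0,-0.003],0]
  ]
}}

```text
time: 3.8
position: [0.5222, 0.2411, 0.1145]
tool_rot: [-2.376, -2.055, 0.0]
ft_force: [-0.0, 0.3, -0.1]
grip_width: 0.004
```

Emit:
{"api": "carry_out", "payload": {
  "motion": [
    [[0,0,-0.001],0],
    [[0,0,-0.002],0],
    [[0,0,-0.003],0],
    [[0,0,-0.003],0]
  ]
}}

```text
time: 4.2
position: [0.5222, 0.2411, 0.1114]
tool_rot: [-2.376, -2.055, 0.001]
ft_force: [0.2, -0.6, -0.3]
grip_width: 0.007
```

Emit:
{"api": "carry_out", "payload": {
  "motion": [
    [[0,0,-0.001],0],
    [[0,0,-0.002],0],
    [[0,0,-0.003],0],
    [[0,0,-0.003],0]
  ]
}}

```text
time: 4.6
position: [0.5222, 0.2412, 0.1085]
tool_rot: [-2.376, -2.055, 0.0]
ft_force: [-0.4, -0.1, 0.6]
grip_width: 0.009
```

```bash
python3 - <<'E'
from h import *
print(get_state())
a=snap('scene','scene3')['pixels'][100:180,310:400]
b=snap('wrist','wrist3')['pixels'][130:330,160:480]
im=np.zeros((600,800,3),np.uint8)
im[:320,:360]=cv2.resize(a,None,fx=4,fy=4,interpolation=2); im[330:530,:320]=b
cv2.imwrite('pics/c3.png',im)
E
```

```text
{'time': 4.6, 'joint_positions': array([-0.76028206,  0.22561608,  0.32165755,  1.76451579, -0.07708756,
        1.16404097,  1.01039309]), 'qd': array([ 0.00019213, -0.00097728, -0.00020907, -0.00279205,  0.00028949,
        0.00277293, -0.00032635]), 'joint_torque': array([ 9.50875139e-03, -3.98970544e+01,  2.43526675e+00, -2.92059624e+01,
        2.34851890e-03,  6.57134643e-02,  1.82918993e-03]), 'position': array([0.52223127, 0.24116483, 0.10847207]), 'tool_rot': array([-2.37617879e+00, -2.05496266e+00,  4.32419361e-04]), 'ft_force': array([-0.40144482, -0.10192101,  0.59283203]), 'torque': array([ 0.01199529, -0.06274475, -0.00181999]), 'grip_width': 0.0086132830924583}
```

View pics/c3.png

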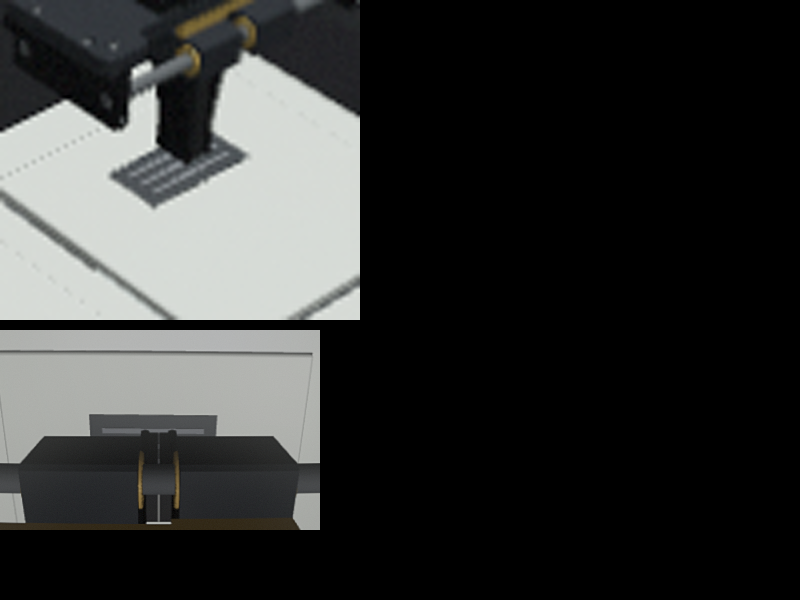

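Emit:
{"api": "carry_out", "payload": {
  "motion": [
    [[0,0,-0.001],0],
    [[0,0,-0.002],0],
    [[0,0,-0.003],0],
    [[0,0,-0.003],0]
  ]
}}

```text
time: 5.1
position: [0.5223, 0.2411, 0.1055]
tool_rot: [-2.376, -2.055, 0.0]
ft_force: [0.2, -0.6, -1.0]
grip_width: 0.003
```

```bash
python3 - <<'E'
from h import *
d=load('scene3')
for dz in (0,.005,.01,.015,.02): print(dz,proj(d,[.5222,.2412,.1085+dz]),proj(d,[.5222+.01,.2412-.01,.1085+dz]))
E
```

```text
0 [[353.77046793 147.72283017]] [[354.65782758 151.77199079]]
0.005 [[353.931791   145.84631153]] [[354.82406873 149.88977442]]
0.01 [[354.09409157 143.95728576]] [[354.99133112 147.99484468]]
0.015 [[354.25737677 142.05564592]] [[355.15962233 146.08709096]]
0.02 [[354.4216537 140.1412842]] [[355.32894997 144.1664017 ]]
```

Emit:
{"api": "carry_out", "payload": {
  "motion": [
    [[0,0,-0.001],0],
    [[0,0,-0.002],0],
    [[0,0,-0.003],0],
    [[0,0,-0.003],0]
  ]
}}

```text
time: 5.5
position: [0.5222, 0.2411, 0.1025]
tool_rot: [-2.376, -2.055, 0.0]
ft_force: [-0.3, 0.1, 0.4]
grip_width: 0.009
```

```bash
python3 - <<'E'
from h import *
np.set_printoptions(precision=4,suppress=True)
for t,p in(('wrist0',[.191,.621,.1964]),('wrist3',[.5222,.2412,.1085])):
    d=load(t); print(d['extrinsics'][:3,3]-p, proj(d,p))
    for dz in(.01,.02): print(proj(d,np.array(p)+[0,0,dz]))
# tip edges: diff scene0 vs scene3 dark region around pad
b=snap('scene','scene4')['pixels']; c=snap('side','side4')['pixels'];w=snap('wrist','wrist4')['pixels']
im=np.zeros((600,800,3),np.uint8)
im[:400,:400]=cv2.resize(b[100:180,315:395],None,fx=5,fy=5,interpolation=2); im[:400,400:]=cv2.resize(c[250:330,305:385],None,fx=5,fy=5,interpolation=2)
im[400:,:400]=w[180:380,120:520]; cv2.imwrite('pics/c4.png',im)
E
```

```text
[-0.0698  0.0209  0.1878] [[319.8031 231.2385]]
[[319.8488 237.493 ]]
[[319.8992 244.4068]]
[-0.0725  0.01    0.1886] [[319.3772 231.2499]]
[[319.4264 237.4729]]
[[319.4806 244.3489]]
```

View pics/c4.png

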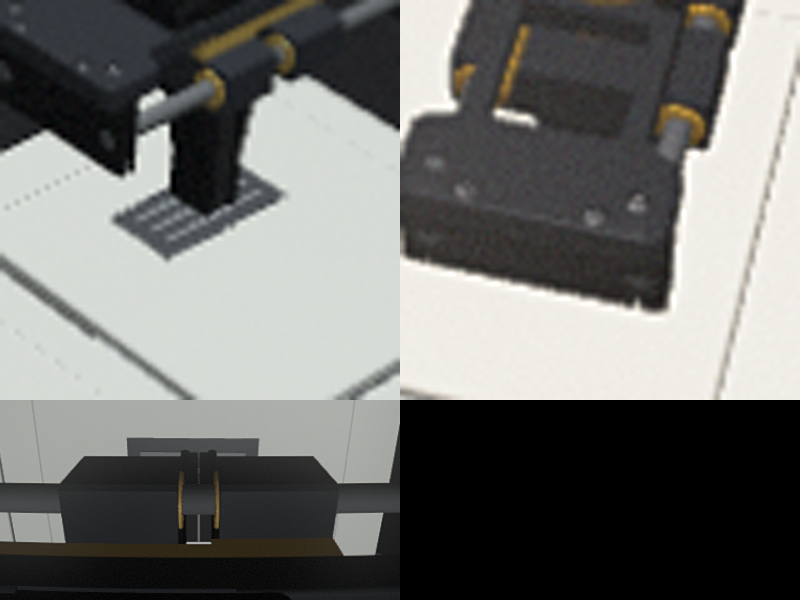

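```bash
python3 - <<'E'
from h import *
np.set_printoptions(precision=1,suppress=True)
d=load('wrist1'); x=np.array([.9895,-.1445,0]);y=np.array([.1445,.9895,0])
p=np.array([.522,.2405,0])
for dz in(0,-.01,-.02,-.03):
    P=[p+a*x+b*y+[0,0,z+dz] for a,b,z in((-.052,-.085,.124),(-.052,.085,.124),(-.018,-.035,.126),(-.018,.035,.126))]
    print(dz,proj(d,P).tolist())
print('deck',proj(d,[[.406,.07,.119],[.4516,.3684,.119]]))
E
```

```text
0 [[185.60221603847364, 141.12974413911854], [448.69705781159234, 141.2540451974617], [264.2836920581535, 192.819314504866], [370.06321107385315, 192.85852932725317]]
-0.01 [[191.3101337354483, 139.61948967474575], [443.05768651099265, 139.73978699117114], [266.55556615478326, 189.16628475716834], [367.8555353879798, 189.20463529926232]]
-0.02 [[196.55041635654956, 138.23634009580354], [437.8803447521831, 138.35287275060344], [268.6437148457018, 185.81032981981372], [365.8263953255297, 185.847844605217]]
-0.03 [[201.3777580561017, 136.965018467444], [433.11097913207766, 137.07800551442347], [270.5694622611033, 182.71678030114958], [363.95506734101167, 182.7534868510003]]
deck [[ 35.8  84.4]
 [498.8  84.4]]
```

Emit:
{"api": "carry_out", "payload": {
  "motion": [
    [[0,0,-0.001],0],
    [[0,0,-0.002],0],
    [[0,0,-0.003],0],
    [[0,0,-0.003],0]
  ]
}}

```text
time: 6.05
position: [0.5224, 0.2413, 0.0999]
tool_rot: [-2.376, -2.055, -0.0]
ft_force: [-0.6, -0.7, 2.8]
grip_width: 0.008
```

Emit:
{"api": "carry_out", "payload": {
  "motion": [
    [[0,0,-0.001],0],
    [[0,0,-0.002],0],
    [[0,0,-0.003],0],
    [[0,0,-0.003],0]
  ]
}}

```text
time: 6.45
position: [0.5223, 0.2413, 0.0969]
tool_rot: [-2.376, -2.055, -0.0]
ft_force: [-1.2, -0.8, 4.2]
grip_width: 0.003
```

Emit:
{"api": "carry_out", "payload": {
  "motion": [
    [[0,0,-0.001],0],
    [[0,0,-0.002],0],
    [[0,0,-0.0025],0],
    [[0,0,-0.0025],0]
  ]
}}

```text
time: 6.85
position: [0.5224, 0.2413, 0.0944]
tool_rot: [-2.376, -2.055, -0.0]
ft_force: [-2.1, -1.1, 5.7]
grip_width: 0.002
```

Emit:
{"api": "carry_out", "payload": {
  "motion": [
    [[0,0,-0.0005],0],
    [[0,0,-0.001],0],
    [[0,0,-0.0015],0],
    [[0,0,-0.0015],0]
  ]
}}

```text
time: 7.25
position: [0.5224, 0.2413, 0.0929]
tool_rot: [-2.376, -2.055, -0.0]
ft_force: [-2.3, -1.1, 4.6]
grip_width: 0.005
```

Emit:
{"api": "carry_out", "payload": {
  "motion": [
    [[0,0,0.002],0],
    [[0,0,0.006],0],
    [[0,0,0.012],0],
    [[0,0,0.02],0],
    [[0,0,0.028],0],
    [[0,0,0.03],0]
  ]
}}

```text
time: 7.85
position: [0.5235, 0.241, 0.1243]
tool_rot: [2.376, 2.054, 0.004]
ft_force: [2.8, -1.6, 1.5]
grip_width: 0.006
```

Force of the following door is felt, so the catch has released. Withdraw up, then back.

Emit:
{"api": "carry_out", "payload": {
  "motion": [
    [[0,0,0.015],0],
    [[0,0,0.03],0],
    [[0,0,0.045],0],
    [[0,0,0.06],0],
    [[0,0,0.075],0],
    [[0,0,0.09],0],
    [[0,0,0.105],0],
    [[0,0,0.12],0],
    [[0,0,0.135],0],
    [[0,0,0.15],0],
    [[0,0,0.165],0],
    [[-0.01,0,0.175],0],
    [[-0.02,0,0.18],0],
    [[-0.04,0,0.18],0],
    [[-0.06,0,0.18],0],
    [[-0.06,0,0.18],0],
    [[-0.06,0,0.18],0]
  ]
}}

```text
time: 9.55
position: [0.4619, 0.2413, 0.3028]
tool_rot: [-2.375, -2.056, -0.001]
ft_force: [0.5, -0.4, -0.2]
grip_width: 0.008
```

```bash
python3 - <<'E'
from h import *
np.set_printoptions(precision=1,suppress=True)
d=load('scene4'); x=np.array([.9895,-.1445,0]);y=np.array([.1445,.9895,0]);p=np.array([.5222,.2411,0])
for z in(.15,.16,.17,.18,.19,.2):
    print(z,proj(d,[p+a*x+b*y+[0,0,z] for a,b in((.0375,-.095),(-.0375,-.095),(.019,-.095))]).tolist())
for z in (.12,.125,.13): print(z,proj(d,[p+a*x+b*y+[0,0,z] for a,b in((.0095,-.01),(.0095,.01),(-.0095,-.01))]).tolist())
s,w=snap('scene','scene5')['pixels'],snap('side','side5')['pixels']
cv2.imwrite('pics/c5.png',np.hstack([s[50:300,200:600],w[130:380,180:580]]))
E
```

```text
0.15 [[333.7079549320894, 158.6764045305275], [308.65867570083225, 140.94854542074202], [327.3279055274953, 154.1561178713389]]
0.16 [[333.9159685631633, 154.5970283210135], [308.67780947893493, 136.91845647181248], [327.48602284900926, 150.08767050196187]]
0.17 [[334.1268894514487, 150.45667479831224], [308.6973500104598, 132.83148219281082], [327.6463577413506, 145.9592661055457]]
0.18 [[334.3407682358818, 146.25416106932283], [308.71730845038763, 128.6865994620195], [327.8089492391261, 141.76976285857614]]
0.19 [[334.5576562705293, 141.9882810535729], [308.7376963283852, 124.48276780824627], [327.9738369627426, 137.51799729493578]]
0.2 [[334.77760560451924, 137.65780538143622], [308.7585255635934, 120.21892949524151], [328.1410611066967, 133.2027842555675]]
0.12 [[353.87502192097935, 147.32252409809774], [360.6014512479154, 143.67287750771996], [347.6267483806839, 143.14793012418988]]
0.125 [[354.0395878126494, 145.4108304420536], [360.78696319312274, 141.7682769609745], [347.76820902532444, 141.24165029989535]]
0.13 [[354.2051683363209, 143.48616921105153], [360.97359670979404, 139.85092857376878], [347.91053465178715, 139.32260873939146]]
```

View pics/c5.png

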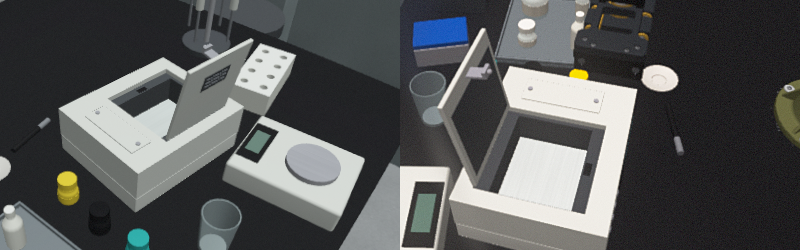

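Emit:
{"api": "carry_out", "payload": {
  "motion": [
    [[0.01,-0.025,0],-0.03],
    [[0.025,-0.055,0],-0.08],
    [[0.04,-0.09,0],-0.14],
    [[0.055,-0.125,0],-0.2],
    [[0.07,-0.16,0],-0.26],
    [[0.085,-0.195,0],-0.32],
    [[0.1,-0.23,0],-0.38],
    [[0.115,-0.265,0],-0.44],
    [[0.13,-0.3,0],-0.5],
    [[0.145,-0.335,0],-0.55],
    [[0.16,-0.37,-0.02],-0.6],
    [[0.17,-0.395,-0.04],-0.64],
    [[0.175,-0.407,-0.07],-0.64],
    [[0.175,-0.407,-0.1],-0.64],
    [[0.175,-0.407,-0.13],-0.64],
    [[0.175,-0.407,-0.15],-0.64],
    [[0.175,-0.407,-0.15],-0.64],
    [[0.175,-0.407,-0.15],-0.64]
  ],
  "grip": -1,
  "squeeze": 15
}}

```text
time: 11.45
position: [0.6373, -0.1672, 0.1529]
tool_rot: [2.902, 1.201, -0.001]
ft_force: [1.4, -0.5, 0.5]
grip_width: 0.996
```

```bash
python3 - <<'E'
from h import *
np.set_printoptions(precision=4,suppress=True)
w=snap('wrist','wrist6'); s=snap('scene','scene6')['pixels']
print(get_state()['position'],proj(w,[[.639,-.1645,.063],[.639,-.1645,.005]]))
cv2.imwrite('pics/c6.png',np.hstack([cv2.resize(s[150:400,60:380],None,fx=1.2,fy=1.2),cv2.resize(w['pixels'],(480,300))[:300,:416]]))
E
```

```text
[ 0.6383 -0.1669  0.1544] [[322.5988 192.7477]
 [321.9209 178.8015]]
```

View pics/c6.png

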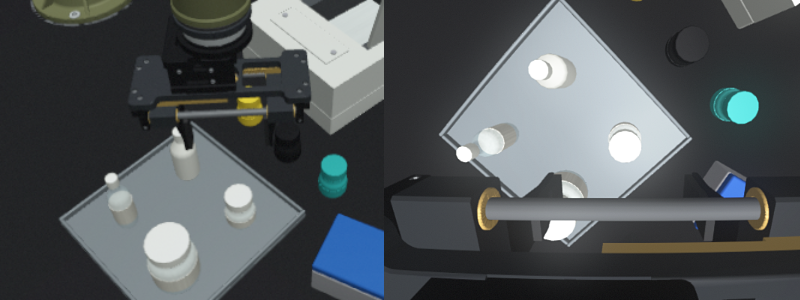

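```bash
python3 - <<'E'
from h import *
np.set_printoptions(precision=1,suppress=True)
s=load('scene6');w=load('wrist6')
j=np.array([.707,.707,0])
p=np.array([.6383,-.1669,.154])
for dz in(0,.026): print(proj(s,[p+[0,0,dz],p+j*.045+[0,0,dz],p-j*.045+[0,0,dz]]).tolist(),proj(w,[p+[0,0,dz],p+j*.045+[0,0,dz],p-j*.045+[0,0,dz]]).tolist())
E
```

```text
[[251.5080116953084, 279.14499004925085], [281.6423355582363, 277.6569157424382], [221.2815505761419, 280.5848328141316]] [[320.81460523693255, 232.1806586462577], [394.42690149696637, 232.02940370657205], [247.18197350423839, 232.13222396408918]]
[[250.00994593817396, 268.30548801015885], [280.96504347309826, 266.8091262195945], [218.9602724930014, 269.7601275316478]] [[321.1522441500317, 250.0259388076837], [405.1347289336019, 249.7649907903053], [237.13527649699802, 249.88691787242703]]
```

Emit:
{"api": "carry_out", "payload": {
  "motion": [
    [[0,0,-0.02],0],
    [[0,0,-0.05],0],
    [[0,0,-0.08],0],
    [[0,0,-0.1],0],
    [[0,0,-0.115],0],
    [[0,0,-0.13],0],
    [[0,0,-0.14],0],
    [[0,0,-0.148],0],
    [[0,0,-0.154],0],
    [[0,0,-0.158],0],
    [[0,0,-0.158],0]
  ]
}}

```text
time: 12.65
position: [0.6372, -0.1657, -0.0056]
tool_rot: [-2.902, -1.203, 0.0]
ft_force: [-0.4, 0.1, 0.1]
grip_width: 0.999
```

Emit:
{"api": "carry_out", "payload": {
  "motion": [
    [[0,0,0],0],
    [[0,0,0],0],
    [[0,0,0],0],
    [[0,0,0],0],
    [[0,0,0],0],
    [[0,0,0],0],
    [[0,0,0],0],
    [[0,0,0],0],
    [[0,0,0],0],
    [[0,0,0],0]
  ],
  "grip": 1,
  "squeeze": 15
}}

```text
time: 13.65
position: [0.6375, -0.1657, -0.0053]
tool_rot: [2.902, 1.203, 0.001]
ft_force: [0.6, -0.1, -0.0]
grip_width: 0.474
```

Emit:
{"api": "carry_out", "payload": {
  "motion": [
    [[0,0,0.01],0],
    [[0,0,0.03],0],
    [[0,0,0.06],0],
    [[0,0,0.09],0],
    [[0,0,0.12],0],
    [[0,0,0.15],0],
    [[0,0,0.18],0],
    [[0,0,0.21],0],
    [[-0.01,0.01,0.235],0.05],
    [[-0.025,0.03,0.25],0.12],
    [[-0.045,0.055,0.25],0.2],
    [[-0.065,0.085,0.25],0.28],
    [[-0.08,0.115,0.25],0.36],
    [[-0.095,0.145,0.25],0.44],
    [[-0.105,0.175,0.25],0.52],
    [[-0.11,0.205,0.25],0.6],
    [[-0.11,0.235,0.25],0.64],
    [[-0.11,0.255,0.25],0.64],
    [[-0.11,0.26,0.25],0.64],
    [[-0.11,0.26,0.25],0.64]
  ]
}}

```text
time: 15.65
position: [0.5275, 0.0945, 0.2446]
tool_rot: [2.375, 2.056, -0.001]
ft_force: [0.5, -0.2, -0.8]
grip_width: 0.479
```

Emit:
{"api": "carry_out", "payload": {
  "motion": [
    [[0,0.02,0],0],
    [[0,0.045,0],0],
    [[0.005,0.07,0],0],
    [[0.01,0.095,0],0],
    [[0.015,0.12,0],0],
    [[0.02,0.135,0],0],
    [[0.02,0.1415,0],0],
    [[0.02,0.1415,-0.015],0],
    [[0.02,0.1415,-0.035],0],
    [[0.02,0.1415,-0.055],0],
    [[0.02,0.1415,-0.07],0],
    [[0.02,0.1415,-0.08],0],
    [[0.02,0.1415,-0.085],0],
    [[0.02,0.1415,-0.085],0]
  ]
}}

```text
time: 17.05
position: [0.5472, 0.2352, 0.1592]
tool_rot: [-2.377, -2.054, 0.001]
ft_force: [0.4, -0.6, -1.8]
grip_width: 0.478
```

```bash
python3 - <<'E'
from h import *
w=snap('side','side7')['pixels']; s=snap('scene','scene7')['pixels']
print(get_state())
cv2.imwrite('pics/c7.png',np.hstack([cv2.resize(s[50:250,230:430],None,fx=2,fy=2),cv2.resize(w[150:350,220:420],None,fx=2,fy=2)]))
E
```

```text
{'time': 17.15, 'joint_positions': array([-0.74967982,  0.22980584,  0.34870527,  1.65359566, -0.08165834,
        1.2711501 ,  1.0405102 ]), 'qd': array([-5.78948238e-04, -5.00441225e-03, -2.23700515e-03, -7.51044322e-03,
       -7.42179960e-04,  1.49454935e-05,  4.81044335e-04]), 'joint_torque': array([ 4.35134419e-02, -4.12477756e+01,  2.73752913e+00, -3.05316031e+01,
        1.19246281e-02,  9.55250440e-02,  1.34356953e-03]), 'position': array([0.54789197, 0.23580814, 0.16045074]), 'tool_rot': array([2.37616998e+00, 2.05461885e+00, 2.10053875e-03]), 'ft_force': array([-0.1066044 ,  0.65064838, -1.77988601]), 'torque': array([-0.03106796, -0.01780567, -0.00959109]), 'grip_width': 0.4731423988709075}
```

View pics/c7.png

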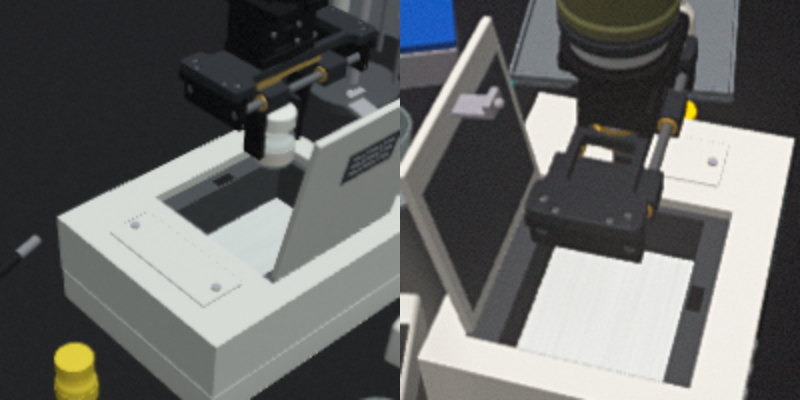

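Emit:
{"api": "carry_out", "payload": {
  "motion": [
    [[0,0,-0.015],0],
    [[0,0,-0.03],0],
    [[0,0,-0.045],0],
    [[0,0,-0.06],0],
    [[0,0,-0.075],0],
    [[0,0,-0.09],0],
    [[0,0,-0.1],0],
    [[0,0,-0.106],0],
    [[0,0,-0.11],0],
    [[0,0,-0.113],0],
    [[0,0,-0.115],0],
    [[0,0,-0.116],0],
    [[0,0,-0.116],0]
  ]
}}

```text
time: 18.45
position: [0.5476, 0.2358, 0.0439]
tool_rot: [2.376, 2.055, 0.001]
ft_force: [0.1, -0.6, -1.8]
grip_width: 0.473
```

Emit:
{"api": "carry_out", "payload": {
  "motion": [
    [[0,0,-0.001],0],
    [[0,0,-0.002],0],
    [[0,0,-0.003],0],
    [[0,0,-0.004],0],
    [[0,0,-0.004],0],
    [[0,0,-0.004],0]
  ]
}}

```text
time: 19.05
position: [0.5474, 0.2357, 0.0397]
tool_rot: [-2.376, -2.055, -0.0]
ft_force: [-0.7, 0.1, -1.3]
grip_width: 0.474
```

Emit:
{"api": "carry_out", "payload": {
  "motion": [
    [[0,0,-0.0005],0],
    [[0,0,-0.001],0],
    [[0,0,-0.0015],0],
    [[0,0,-0.0015],0]
  ]
}}

```text
time: 19.45
position: [0.5475, 0.2357, 0.0396]
tool_rot: [-2.376, -2.055, -0.001]
ft_force: [-3.8, -1.4, 8.1]
grip_width: 0.476
```

Emit:
{"api": "carry_out", "payload": {
  "motion": [
    [[0,0,0.0005],0],
    [[0,0,0.001],0],
    [[0,0,0.001],0]
  ]
}}

```text
time: 19.75
position: [0.5475, 0.2357, 0.0396]
tool_rot: [-2.376, -2.055, -0.0]
ft_force: [-1.6, -1.5, 5.9]
grip_width: 0.475
```

Emit:
{"api": "carry_out", "payload": {
  "motion": [
    [[0,0,0],0],
    [[0,0,0],0],
    [[0,0,0],0],
    [[0,0,0],0],
    [[0,0,0],0],
    [[0,0,0],0],
    [[0,0,0],0],
    [[0,0,0],0]
  ],
  "grip": -0.6
}}

```text
time: 20.55
position: [0.5474, 0.2357, 0.0392]
tool_rot: [-2.376, -2.055, -0.0]
ft_force: [0.5, -0.7, -0.9]
grip_width: 0.793
```

Emit:
{"api": "carry_out", "payload": {
  "motion": [
    [[0,0,0.005],0],
    [[0,0,0.015],0],
    [[0,0,0.03],0],
    [[0,0,0.05],0],
    [[0,0,0.075],0],
    [[0,0,0.1],0],
    [[0,0,0.13],0],
    [[0,0,0.16],0],
    [[0,0,0.19],0],
    [[0,0,0.21],0],
    [[-0.01,-0.02,0.22],0],
    [[-0.02,-0.05,0.22],0],
    [[-0.03,-0.08,0.22],0],
    [[-0.03,-0.11,0.22],0],
    [[-0.03,-0.14,0.22],0],
    [[-0.03,-0.17,0.22],0],
    [[-0.03,-0.2,0.22],0],
    [[-0.03,-0.2,0.22],0],
    [[-0.03,-0.2,0.22],0]
  ]
}}

```text
time: 22.45
position: [0.5176, 0.0352, 0.2606]
tool_rot: [2.378, 2.053, 0.004]
ft_force: [-0.2, 0.2, 0.5]
grip_width: 0.805
```

```bash
python3 - <<'E'
from h import *
np.set_printoptions(precision=4,suppress=True)
w=snap('side','side8'); s=snap('scene','scene8')
print(get_state()['ft_force'],get_state()['grip_width'],proj(w,[[.549,.2365,.108],[.5566,.2354,.05]]),proj(s,[[.549,.2365,.108]]))
cv2.imwrite('pics/c8.png',np.hstack([cv2.resize(s['pixels'][50:250,230:430],None,fx=2,fy=2),cv2.resize(w['pixels'][150:350,220:420],None,fx=2,fy=2)]))
E
```

```text
[ 0.0391  0.2298 -0.0779] 0.8001901608784063 [[327.237  291.4644]
 [322.8603 311.0303]] [[362.4887 154.0819]]
```

View pics/c8.png

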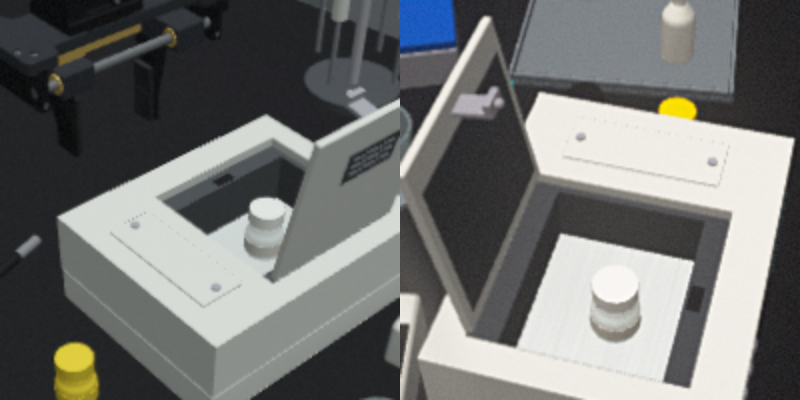

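The picture shows the jar upright on the chamber floor. Its cap is at about side pixel (327, 291), where I predicted it. The door is open and the gripper is clear.

```bash
python3 -c "
from bench import ticket; print(ticket.close_job())"
```

```text
the job is handed in; nothing more can be done
None
```

I opened the incubator door by pressing its pad and stood the squat sample jar upright on the chamber floor. I then withdrew and handed the job in at about 22.5 s of the 54 s allowed; no verdict is reported.

**Door:** The pressing force rose to 5.7 N and then dropped as the catch let go. The door followed the finger up and swung open.

**Jar:** The gripper closed at about 41 mm, which fits the 42 mm jar. I lowered it, still held, until the floor pushed back with about 8 N, then opened the fingers.

**Last checks:** The final pictures show the door open and the jar upright, about 8 mm from the chamber centre. The gripper was clear, with near-zero force reading.

**What disagreed:** The real fingertips sat about 26 mm higher than the reported TCP position. I first felt the pad at a reading of about 0.100 m instead of 0.126 m. I corrected for this in the grasp and the placing. The floor contact matched that correction, and the cap appeared where predicted.

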